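Nest the dressing bowls and shut the carrier's keeper bar

TASK

Pack the steel dressing set on the intake desk: nest the bowl in the large basin that stands in the blue carrier, and the small cup in the bowl, each standing flat and fully home, set down and not dropped. Then swing the carrier's yellow keeper bar shut over the set, until it rests in its catch. Leave the pump bottle, the rubber stamp and the mouse where they are.

Things in the scene. Friction and masses are not known exactly. Their poses are not given: they have to be found in the camera images.
- carrier: Fixed blue base plate, 250 (x) x 200 (y) x 10 mm high, origin at the centre of its underside, z up. Eight white curbs, 8 mm high, hold the basin by its foot. On its centre line: at x = +105 mm the steel hinge post (radius 9 mm) of the keeper bar; at x = -108 mm the steel catch (14 mm long in x): a ledge under the shut bar and an upright stop (y = -9 to -17 mm, top at z = 114 mm).
- keeper (a joint): Angle of the yellow keeper bar on its upright hinge: 0 = shut (along the carrier's x axis, over the set, end against the catch), growing as it opens to the carrier's +y side, at most 1.35. Stays where left; about 1 N at its knob moves it. Bar 14 mm wide, 10 mm thick, 221 mm long from the hinge, underside 96 mm above the table (8 mm over the nested cup). It carries an upright red knob.
- keeper_knob (a point): Top centre of the keeper bar's red knob: cylinder 16 mm in diameter that rises 35 mm above the bar's top, 175 mm from the hinge; this point is 141 mm above the table.
- keeper_hinge (a point): Point on the hinge axis of the keeper bar, at mid-thickness of the bar (101 mm above the table).
- basin: Largest steel vessel, loose, already standing in the carrier (underside 10 mm above the table). Round, 58 mm high, foot radius 58 mm, rim outer radius 80 mm; the rim is a flat-sided band 9 mm thick, 10 mm high; clear mouth radius 71 mm; inner floor flat to radius 54 mm, 4 mm above its underside. Origin at the centre of the underside, z up.
- bowl: Middle steel vessel, loose, about 160 g. Round, 56 mm high, foot radius 34 mm, rim outer radius 52 mm; the rim is a flat-sided band 9 mm thick, 10 mm high, good to pinch with one finger inside; clear mouth radius 43 mm; inner floor flat to radius 30 mm, 4 mm above its underside. Origin: centre of the underside, z up. Home: underside on the basin's floor, 14 mm above the table.
- cup: Smallest steel vessel, loose, about 90 g: cup 70 mm high, foot radius 22 mm; its rim is a flat-sided band of outer radius 29 mm, 7 mm thick, 12 mm high, can be grasped across the outside (58 mm). Origin: centre of the underside, z up. Home: underside on the bowl's floor, 18 mm above the table; its rim then stands 18 mm above the bowl's.
- sanitiser: White pump bottle with a red band, 65 mm in diameter, 168 mm high, origin at the centre of its underside. Leave alone.
- stamp: Red rubber stamp standing upright, 42 mm in diameter, 60 mm high, origin at the centre of its underside. Leave alone.
- mouse: Black wireless computer mouse, 105 x 60 x 32 mm, long side along its x, origin at the centre of its underside. Leave alone.
Not all that is in view belongs to the job. What is shaped like the bowl but turquoise is not meant.

How it is judged:
By the outcome, as a careful person would: the job done as asked, in the order asked, and still so for the second after the job is handed in, with the robot touching nothing.
It also fails if it takes over 67 s, if anything falls off the work surface, if the arm or the gripper's body presses on something with over 40 N, if the wrist force passes 120 N, or if a joint passes its speed limit or range.

ROBOT

A 6-joint arm with a two-finger parallel gripper is mounted at the origin on the work surface. World frame = base frame: x ahead of the robot, y to its left, z up, the work surface at z = 0. Lengths are in m, angles in rad, forces in N, time in s.
With the tool pointing down it reaches from about 0.3 to 0.775 m from the base axis. Payload 14.6 kg.
Tool frame: the origin (TCP) lies midway between the tips of the shut fingers; the grasp point (between the pads) lies 19 mm behind it (ctrl.pinch_z is the z of the grasp point in the tool frame, in m); z points along the fingers, y is the line along which they close (so a half turn about z gives the same grasp; the last joint's range is limited). The gripper opens to 94 mm and grips with 3 to 60 N. Pads are 16 mm wide; open, the fingers measure 119 mm over their backs; the gripper's body (75 mm by 177 mm) begins 78 mm behind the grasp point.
Start: joints at [-1.384, 0.3, 1.521, -0, 1.321, -0.067], TCP at [0.138, -0.532, 0.205] pointing down, gripper open.
Joint ranges: [-3.03, 3.03], [-0.79, 2.21], [0.23, 2.52], [-1.04, 4.18], [0, 3.07], [-2.55, 2.55]. Speed limits (rad/s): [2.22, 2.22, 2.57, 3.14, 3.14, 3.14].

INTERFACE

Orientations are given as [roll, pitch, yaw] about the fixed x, y, z axes, in that order (R = Rz(yaw) Ry(pitch) Rx(roll)).
In Python, from station import ctrl, camera, ticket gives the robot as it stands. The module is installed in compiled form; this text tells all that it offers.
- The arm moves only by the shell command python3 -m inch 'ROWS' [FORCE]. ROWS is text: rows parted by semicolons, each of 7 numbers parted by spaces: the opening, from -1 (shut) to 1 (fully open), then the shift along the tool's x, y, z in units of 0.03 m (1.0 is 0.03 m), then the turn, a rotation vector about the tool's x, y, z in units of 10 degrees (1.0 is 10 degrees). In form: grip dx dy dz rx ry rz; .... A call has 1 to 10 rows; each row shifts and turns the commanded pose from where the row before left it, along the tool's axes as they then stand; what a row does not reach is not made up. A row lasts 1/8 s, in which the tool goes at most 62.5 mm and 10.7 degrees, less where a joint would pass 70% of its speed; a pose out of reach is approached as far as the arm can. A call with a number of a shift or a turn outside -1 to 1 is refused whole. A call with a gripper value outside its range is refused whole. The fingers move at their own pace and stop on an object; FORCE is the grip in N (left out, the last holds). Time passes only in rows, so rows that do not move let the fingers close. It gives the time, the measured TCP pose, the force, the opening and the grip force at its end, in the units of the state.
- ctrl.get_obs(): the state, without advancing time (a new reading comes with each control period).
- camera(name): name is "side" or "top" or "wrist"; returns a dict with "img" (384x512x3 uint8, blue, green, red), "range_z" (384x512 float32, m along the optical axis (not along the pixel's ray), 0 where there is no reading), "intrinsics" (3x3 intrinsics, pixels), "view" (4x4, takes a point from world to camera coordinates). Camera axes: x right, y down, z forward; pixel columns grow to the right and rows downward; lengths in m; the calibration is good to about 2 mm. The wrist camera is an equidistant fisheye: a pixel r from the principal point sees the ray r / f radians off the axis. A picture is of the moment at which its call begins.
- ticket.hand_in(): hands the job in; it is judged then, once.
The state is a dict: "time_s": time; "qpos": joint angles; "joint_vel": joint speeds; "tau": joint torques, N m; "ee_pos": TCP position; "eef_rot": TCP orientation; "force": force on the tool from outside, world axes, zero at the start; "moment": the same for the moment, N m; "grip_width": finger opening in m; "grip_force": force on a finger pad.
Only numpy, scipy, OpenCV 4.12 (cv2) and the standard library are available. Lean on these libraries where they do the work, as an engineer would, in place of code of your own. Each camera call takes 0.05 s, during which the arm holds its last target. There are 200 camera calls.

## Working session

There is one attempt and no reset: what is moved stays moved. The work goes in short steps, Python scripts to look and compute and a shell command to move; the robot and the scene stay as the last step left them, time stands still between calls to the robot, and variables do not carry over. Pictures are saved under pics/ and viewed, at most 10 in all, crops included, and the job is handed in when it is done.

```bash
mkdir -p pics; python3 - <<'E'
from station import ctrl,camera
import cv2,numpy as np
o=ctrl.get_obs();print({k:np.round(v,3) for k,v in o.items()},ctrl.pinch_z)
for n in("top","side"):
    c=camera(n);cv2.imwrite(f"pics/{n}0.png",c["img"]);np.savez(f"{n}0.npz",**c);print(n,c["intrinsics"].round(1).tolist(),c["view"].round(3).tolist())
E
```

```text
{'time_s': np.float64(0.0), 'qpos': array([-1.384,  0.3  ,  1.522, -0.   ,  1.321, -0.067]), 'joint_vel': array([-0.001, -0.001,  0.001,  0.   , -0.002, -0.   ]), 'tau': array([-0.0000e+00, -5.3180e+01, -3.5274e+01,  7.1000e-02,  2.4000e-02,
       -0.0000e+00]), 'ee_pos': array([ 0.138, -0.532,  0.205]), 'eef_rot': array([-3.14 , -0.   ,  0.254]), 'force': array([ 0.303, -0.321,  0.159]), 'moment': array([ 0.008,  0.005, -0.023]), 'grip_force': np.float64(0.0), 'grip_width': np.float64(0.094)} -0.0188
top [[466.5, 0.0, 260.9], [0.0, 466.5, 187.2], [0.0, 0.0, 1.0]] [[0.015, -1.0, 0.003, -0.042], [-0.991, -0.015, -0.131, 0.569], [0.131, -0.001, -0.991, 1.675], [0.0, 0.0, 0.0, 1.0]]
side [[480.8, 0.0, 251.8], [0.0, 480.8, 192.7], [0.0, 0.0, 1.0]] [[-0.908, -0.419, -0.011, 0.5], [-0.306, 0.681, -0.665, 0.252], [0.286, -0.601, -0.747, 1.251], [0.0, 0.0, 0.0, 1.0]]
```

View pics/top0.png

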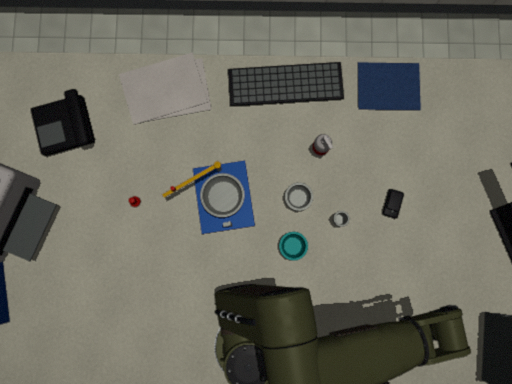

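View pics/side0.png

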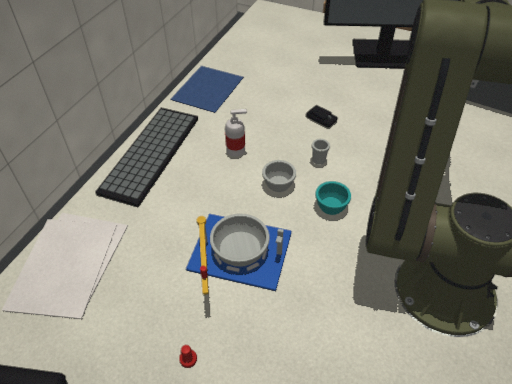

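Top view: the steel bowl is at (298,197), and the turquoise decoy with the same shape is at (293,246). The cup is at (340,219) and the basin at (222,195), in the blue carrier. The hinge is at (218,165), the knob at (173,189) and the catch at (227,224). Candidates for the bowl are grey (298,197), turquoise (293,246) and the basin (222,195), so I choose (298,197). The only steel candidate for the cup is (340,219). The stamp at (135,201) and the bottle at (321,145) stay put.

```bash
cat > h.py <<'E'
import numpy as np,cv2
from scipy.optimize import least_squares
def cloud(c):
    K,V,Z=c["intrinsics"],c["view"],c["range_z"]
    v,u=np.mgrid[:Z.shape[0],:Z.shape[1]]
    p=np.stack([(u-K[0,2])/K[0,0]*Z,(v-K[1,2])/K[1,1]*Z,Z],-1)
    P=(p-V[:3,3])@V[:3,:3]
    P[Z<=0]=np.nan
    return P
def circ(c,px,w,z0,z1,R):
    "fit centre of a rim top of outer radius R seen near pixel px"
    P=cloud(c);s=np.s_[px[1]-w:px[1]+w,px[0]-w:px[0]+w]
    Q=P[s].reshape(-1,3);Q=Q[(Q[:,2]>z0)&(Q[:,2]<z1)]
    f=least_squares(lambda a:np.hypot(Q[:,0]-a[0],Q[:,1]-a[1])-a[2],[*np.median(Q[:,:2],0),R],loss="soft_l1",f_scale=.002)
    return f.x.round(4),len(Q),np.nanpercentile(Q[:,2],[5,50,95]).round(4)
E
python3 - <<'E'
from h import *
T=dict(np.load("top0.npz"));S=dict(np.load("side0.npz"))
print("basin T",circ(T,(222,195),28,.06,.075,.076));print("bowl T",circ(T,(298,197),18,.049,.065,.048))
print("cup T",circ(T,(340,219),13,.062,.08,.026));print("turq T",circ(T,(293,246),18,.049,.065,.048))
print("basin S",circ(S,(240,240),36,.06,.075,.076));print("bowl S",circ(S,(279,177),22,.049,.065,.048))
print("cup S",circ(S,(320,150),14,.062,.08,.026))
for n,c in(("T",T),("S",S)):
    P=cloud(c);h=cv2.cvtColor(c["img"],cv2.COLOR_BGR2HSV)
    x,y=P[...,0],P[...,1];z=P[...,2]
    near=(abs(x-.5)<.3)&(y<.5)&(y>-.4)
    ye=(h[...,0]>15)&(h[...,0]<32)&(h[...,1]>150)&(z>.085)&(z<.12)&near
    Q=P[ye];print(n,"bar",len(Q),np.median(Q[:,2]).round(4))
    m=Q.mean(0);d=np.linalg.svd(Q-m)[2][0];t=(Q-m)@d;print((m+d*t.min()).round(4),(m+d*t.max()).round(4))
    rd=((h[...,0]<8)|(h[...,0]>172))&(h[...,1]>130)&(z>.11)&near;Q=P[rd];k=Q[:,2]>.13;print("knob",k.sum(),Q[k].mean(0).round(4) if k.any() else 0)
    bl=(h[...,0]>100)&(h[...,0]<125)&(h[...,1]>120)&(abs(z-.01)<.006)&(abs(x-.4)<.25)&(abs(y-.1)<.25);Q=P[bl];r=cv2.minAreaRect(Q[:,:2].astype(np.float32)*1000);print("carrier",len(Q),r)
    for nm,px in(("catch",(227,224)if n=="T" else(280,238)),):
        q=P[px[1]-8:px[1]+8,px[0]-8:px[0]+8].reshape(-1,3);q=q[q[:,2]>.075];print(nm,len(q),q.mean(0).round(4) if len(q) else 0)
a=T["img"][120:260,150:420];b=S["img"][100:300,180:360]
cv2.imwrite("pics/crop.png",np.hstack([cv2.resize(a,None,fx=1.9,fy=1.9,interpolation=2)[:266],cv2.resize(b,(239,266),interpolation=2)]))
E
```

```text
basin T (array([0.5358, 0.1079, 0.0752]), 321, array([0.0609, 0.066 , 0.072 ]))
bowl T (array([ 0.5363, -0.1692,  0.0473]), 180, array([0.05  , 0.054 , 0.0598]))
cup T (array([ 0.4575, -0.3203,  0.0255]), 87, array([0.0638, 0.0681, 0.0755]))
turq T (array([ 0.3579, -0.1505,  0.0473]), 191, array([0.0496, 0.055 , 0.0609]))
basin S (array([0.5374, 0.11  , 0.0752]), 625, array([0.0616, 0.067 , 0.0706]))
bowl S (array([ 0.5379, -0.1674,  0.0477]), 283, array([0.0507, 0.055 , 0.0588]))
cup S (array([ 0.4591, -0.3192,  0.0253]), 124, array([0.0628, 0.0683, 0.0727]))
T bar 231 0.1044
[0.6447 0.1148 0.1048] [0.5273 0.3103 0.1041]
knob 22 [0.4076 0.1333 0.2862]
carrier 1272 ((536.8330078125, 106.59407806396484), (245.9125213623047, 196.23492431640625), 9.760163307189941)
catch 33 [0.4301 0.0854 0.0983]
S bar 336 0.1058
[0.6438 0.12   0.1064] [0.5263 0.3129 0.1048]
knob 35 [0.5485 0.277  0.1387]
carrier 2231 ((536.741943359375, 109.56246185302734), (247.7954864501953, 200.94400024414062), 10.06926441192627)
catch 81 [0.4322 0.0859 0.0985]
```

View pics/crop.png

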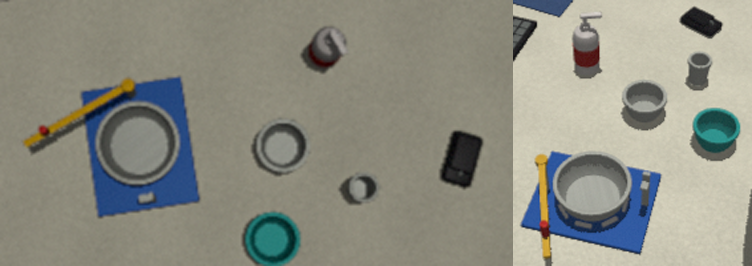

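The crop confirms that the grey bowl, cup and basin agree between cameras to about 2 mm, with the expected rim radii and heights. The keeper is open about 69° and the carrier yaw is about 10°. Plan: pinch the bowl rim on its −y side with tool yaw 0.

```bash
python3 -m inch '-0.3 0 0 0 0 0 0.73;-0.3 0 0 0 0 0 0.73;-0.3 .95 -.75 0 0 0 0;-0.3 .95 -.75 0 0 0 0;-0.3 .95 -.75 0 0 0 0;-0.3 .95 -.75 0 0 0 0;-0.3 .95 -.75 0 0 0 0;-0.3 .95 -.75 0 0 0 0;-0.3 .95 -.75 0 0 0 0;-0.3 .95 -.75 0 0 0 0' 50; python3 -m inch '-0.3 .95 -.75 0 0 0 0;-0.3 .95 -.75 0 0 0 0;-0.3 .95 -.75 0 0 0 0;-0.3 .95 -.75 0 0 0 0;-0.3 .95 -.75 0 0 0 0;-0.3 .95 -.75 0 0 0 0;-0.3 0 0 0 0 0 0;-0.3 0 0 0 0 0 0'
```

```text
time_s: 1.35
ee_pos: [0.367, -0.3517, 0.2052]
eef_rot: [-3.141, 0.0, -0.001]
force: [0.6, -0.1, 0.2]
grip_width: 0.033
grip_force: 0.0
time_s: 2.35
ee_pos: [0.537, -0.218, 0.2051]
eef_rot: [-3.141, 0.001, -0.001]
force: [-0.3, -0.4, -0.5]
grip_width: 0.0327
grip_force: 0.0
```

```bash
python3 -m inch '-0.3 0 -.07 .95 0 0 0;-0.3 0 0 .95 0 0 0;-0.3 0 0 .95 0 0 0;-0.3 0 0 .95 0 0 0;-0.3 0 0 .8 0 0 0;-0.3 0 0 .5 0 0 0;-0.3 0 0 .27 0 0 0;-0.3 0 0 0 0 0 0'; python3 - <<'E'
from station import camera
import cv2
cv2.imwrite("pics/w1.png",camera("wrist")["img"])
E
```

```text
time_s: 3.35
ee_pos: [0.5373, -0.2159, 0.0444]
eef_rot: [-3.142, 0.0, -0.001]
force: [-0.2, -0.7, 1.1]
grip_width: 0.0331
grip_force: 0.0
```

View pics/w1.png

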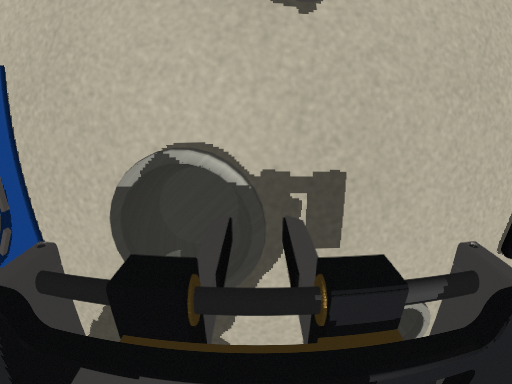

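The wrist view shows the fingers at (225,250) and (300,250) straddling the grey bowl's rim, with one finger inside. I'll close and lift.

```bash
python3 -m inch '-1 0 0 0 0 0 0;-1 0 0 0 0 0 0;-1 0 0 0 0 0 0;-1 0 0 0 0 0 0;-1 0 0 0 0 0 0;-1 0 0 0 0 0 0' 50; python3 -m inch '-1 0 0 -.2 0 0 0;-1 0 0 -.4 0 0 0;-1 0 0 -.6 0 0 0;-1 0 0 -.8 0 0 0;-1 0 0 -.8 0 0 0;-1 0 0 -.5 0 0 0;-1 0 0 0 0 0 0'
```

```text
time_s: 4.15
ee_pos: [0.5376, -0.2158, 0.0446]
eef_rot: [3.141, -0.001, -0.001]
force: [0.5, -1.1, 4.8]
grip_width: 0.0086
grip_force: 50.7
time_s: 5.03
ee_pos: [0.5378, -0.2158, 0.1446]
eef_rot: [3.141, -0.002, -0.001]
force: [0.5, 0.2, -2.5]
grip_width: 0.008
grip_force: 50.7
```

```bash
python3 -m inch '-1 0 -.4 0 0 0 0;-1 0 -.8 0 0 0 0;-1 0 -1 0 0 0 0;-1 0 -1 0 0 0 0;-1 0 -1 0 0 0 0;-1 0 -1 0 0 0 0;-1 0 -1 0 0 0 0;-1 0 -1 0 0 0 0;-1 0 -1 0 0 0 0;-1 0 -.7 0 0 0 0'; python3 -m inch '-1 0 -.34 0 0 0 0;-1 0 0 0 0 0 0;-1 0 0 0 0 0 0'; python3 - <<'E'
from h import *
from station import camera
S=camera("side");T=camera("top")
P=cloud(S)
m=(abs(P[...,0]-.537)<.075)&(abs(P[...,1]-.109)<.075)&(P[...,2]>.13)&(P[...,2]<.17)
Q=P[m];print(len(Q))
for lo,hi in((.145,.151),(.151,.156),(.156,.162)):
    q=Q[(Q[:,2]>lo)&(Q[:,2]<hi)];print(len(q),q.min(0).round(3),q.max(0).round(3))
a=S["img"][100:330,130:360];cv2.imwrite("pics/s2.png",cv2.resize(a,None,fx=2.5,fy=2.5))
E
```

```text
time_s: 6.28
ee_pos: [0.5368, 0.0532, 0.1423]
eef_rot: [-3.142, 0.002, -0.0]
force: [0.1, -0.0, -1.3]
grip_width: 0.0086
grip_force: 50.7
time_s: 6.65
ee_pos: [0.5376, 0.061, 0.1432]
eef_rot: [3.141, 0.0, -0.001]
force: [0.4, 0.3, -1.6]
grip_width: 0.0086
grip_force: 50.7
572
113 [0.484 0.05  0.145] [0.587 0.161 0.151]
243 [0.485 0.042 0.151] [0.587 0.161 0.156]
40 [0.485 0.051 0.156] [0.586 0.16  0.162]
```

View pics/s2.png

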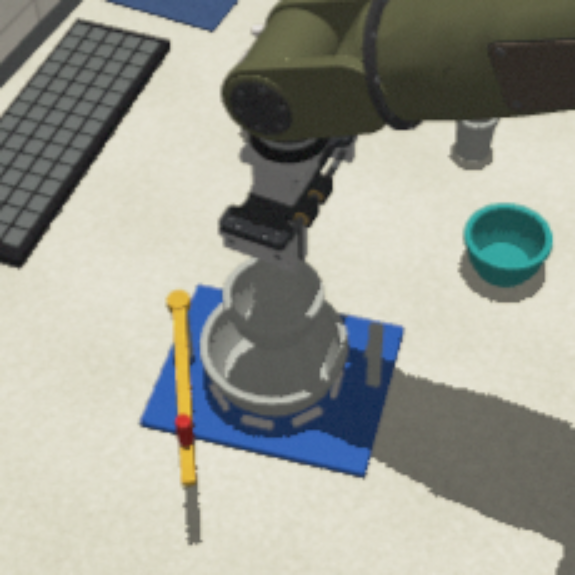

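The side view shows the bowl level in the fingers and centred over the basin at about (280,310). I'll lower it slowly.

```bash
python3 -m inch '-1 0 0 .5 0 0 0;-1 0 0 .6 0 0 0;-1 0 0 .6 0 0 0;-1 0 0 .4 0 0 0;-1 0 0 .25 0 0 0;-1 0 0 .12 0 0 0;-1 0 0 .1 0 0 0;-1 0 0 .1 0 0 0;-1 0 0 0 0 0 0'
```

```text
time_s: 7.88
ee_pos: [0.5377, 0.0615, 0.0632]
eef_rot: [-3.142, 0.0, -0.001]
force: [-1.1, -0.0, -2.4]
grip_width: 0.0084
grip_force: 50.7
```

```bash
python3 -m inch '-1 0 0 .06 0 0 0;-1 0 0 .06 0 0 0;-1 0 0 0 0 0 0'; python3 -m inch '-1 0 0 .04 0 0 0;-1 0 0 0 0 0 0'
```

```text
time_s: 8.25
ee_pos: [0.5376, 0.0615, 0.0595]
eef_rot: [3.142, 0.0, -0.001]
force: [-0.7, 1.0, -1.6]
grip_width: 0.0083
grip_force: 50.7
time_s: 8.5
ee_pos: [0.5379, 0.0615, 0.0587]
eef_rot: [3.142, -0.0, -0.001]
force: [-1.4, -0.7, 2.3]
grip_width: 0.0084
grip_force: 50.7
```

```bash
python3 -m inch '-1 0 0 .02 0 0 0;-1 0 0 0 0 0 0;-0.7 0 0 0 0 0 0;-0.7 0 0 0 0 0 0;-0.7 0 0 0 0 0 0'; python3 -m inch '-0.7 0 0 -.1 0 0 0;-0.7 0 0 -.3 0 0 0;-0.7 0 0 -.6 0 0 0;-.7 0 0 -.9 0 0 0;-.7 0 0 -.9 0 0 0;-.3 0 0 -.9 0 0 0;.2 0 0 0 0 0 0'; python3 - <<'E'
from h import *
from station import camera
for n,px in(("side",(240,235)),("top",(222,195))):
    c=camera(n);P=cloud(c)
    Q=P[(abs(P[...,2]-.068)<.012)&(np.hypot(P[...,0]-.5366,P[...,1]-.109)<.06)]
    f=least_squares(lambda a:np.hypot(Q[:,0]-a[0],Q[:,1]-a[1])-a[2],[.5366,.109,.048],loss="soft_l1",f_scale=.002)
    A=np.c_[Q,np.ones(len(Q))][:,[0,1,3]];print(n,f.x.round(4),len(Q),Q[:,2].mean().round(4),"slopes",np.linalg.lstsq(A,Q[:,2],rcond=None)[0][:2].round(3))
    Q=P[(abs(P[...,2]-.016)<.012)&(np.hypot(P[...,0]-.5366,P[...,1]-.109)<.027)];print("floor z",len(Q),Q[:,2].mean().round(4))
    cc=circ(c,(340,219) if n=="top" else (320,150),14,.062,.08,.026);print("cup",cc)
E
```

```text
time_s: 9.12
ee_pos: [0.5376, 0.0616, 0.0577]
eef_rot: [-3.142, 0.0, -0.001]
force: [0.9, -0.5, 0.5]
grip_width: 0.0138
grip_force: 0.0
time_s: 10.0
ee_pos: [0.5386, 0.0616, 0.1717]
eef_rot: [-3.141, -0.005, -0.001]
force: [-1.6, 0.0, -0.2]
grip_width: 0.0308
grip_force: 0.0
side [0.5354 0.1107 0.0473] 428 0.068 slopes [-0.011  0.009]
floor z 145 0.018
cup (array([ 0.4591, -0.3178,  0.0249]), 86, array([0.0635, 0.0683, 0.0735]))
top [0.5251 0.0614 0.0042] 7 0.0678 slopes [-0.447  0.392]
floor z 40 0.0165
cup (array([ 0.4575, -0.3203,  0.0255]), 84, array([0.0632, 0.0682, 0.0736]))
```

```bash
python3 -m inch '1 -.1 .4 0 0 0 0;1 -.2 .8 0 0 0 0;1 -.2 1 0 0 0 0;1 -.2 1 0 0 0 0;1 -.2 1 0 0 0 0;1 -.2 1 0 0 0 0;1 -.2 1 0 0 0 0;1 -.2 1 0 0 0 0;1 -.2 1 0 0 0 0;1 -.2 1 0 0 0 0' 25; python3 -m inch '1 -.2 1 0 0 0 0;1 -.2 1 0 0 0 0;1 -.2 1 0 0 0 0;1 -.16 .5 0 0 0 0;1 0 0 0 0 0 0;1 0 0 0 0 0 0'
```

```text
time_s: 11.35
ee_pos: [0.4794, -0.2158, 0.1681]
eef_rot: [-3.141, 0.001, -0.001]
force: [0.3, -0.5, 0.4]
grip_width: 0.0941
grip_force: 0.0
time_s: 12.1
ee_pos: [0.4576, -0.3186, 0.1687]
eef_rot: [-3.141, 0.0, -0.001]
force: [-0.3, 0.1, -0.3]
grip_width: 0.0938
grip_force: 0.0
```

```bash
python3 -m inch '1 .02 .03 .7 0 0 0;1 0 0 .9 0 0 0;1 0 0 .9 0 0 0;1 0 0 .7 0 0 0;1 0 0 .4 0 0 0;1 0 0 .12 0 0 0;1 0 0 0 0 0 0;1 0 0 0 0 0 0'; python3 - <<'E'
from station import camera
import cv2
cv2.imwrite("pics/w3.png",camera("wrist")["img"])
E
```

```text
time_s: 13.1
ee_pos: [0.4585, -0.3205, 0.058]
eef_rot: [3.141, -0.001, -0.001]
force: [0.3, -1.1, 0.5]
grip_width: 0.0934
grip_force: 0.0
```

View pics/w3.png

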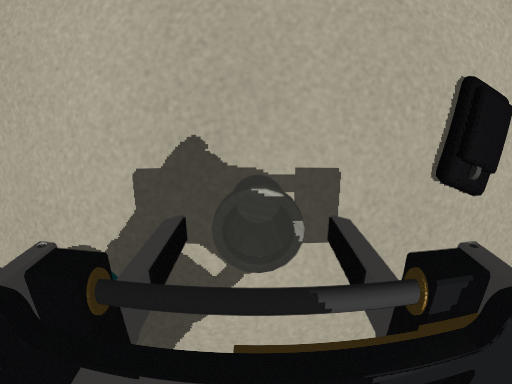

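The cup at (258,230) is midway between the fingers (185 and 330). I'll grip and lift.

```bash
python3 -m inch '-1 0 0 0 0 0 0;-1 0 0 0 0 0 0;-1 0 0 0 0 0 0;-1 0 0 0 0 0 0;-1 0 0 0 0 0 0;-1 0 0 0 0 0 0' 25; python3 -m inch '-1 0 0 -.2 0 0 0;-1 0 0 -.5 0 0 0;-1 0 0 -.8 0 0 0;-1 0 0 -.9 0 0 0;-1 0 0 -.9 0 0 0;-1 0 0 -.5 0 0 0;-1 0 0 0 0 0 0'
```

```text
time_s: 13.9
ee_pos: [0.4581, -0.3203, 0.0573]
eef_rot: [3.142, -0.0, -0.001]
force: [0.2, -0.6, -0.1]
grip_width: 0.0573
grip_force: 25.3
time_s: 14.78
ee_pos: [0.4583, -0.3205, 0.1723]
eef_rot: [3.14, -0.001, -0.001]
force: [-0.1, -1.0, -0.6]
grip_width: 0.0569
grip_force: 25.3
```

```bash
python3 -m inch '-1 0 -.3 0 0 0 0;-1 .1 -.7 0 0 0 0;-1 .2 -1 0 0 0 0;-1 .2 -1 0 0 0 0;-1 .2 -1 0 0 0 0;-1 .2 -1 0 0 0 0;-1 .2 -1 0 0 0 0;-1 .2 -1 0 0 0 0;-1 .2 -1 0 0 0 0;-1 .2 -1 0 0 0 0'; python3 -m inch '-1 .2 -1 0 0 0 0;-1 .2 -1 0 0 0 0;-1 .2 -1 0 0 0 0;-1 .2 -1 0 0 0 0;-1 .06 -1 0 0 0 0;-1 0 -.35 0 0 0 0;-1 0 0 0 0 0 0;-1 0 0 0 0 0 0'; python3 - <<'E'
from h import *
from station import camera
S=camera("side")
P=cloud(S)
Q=P[(np.hypot(P[...,0]-.535,P[...,1]-.11)<.04)&(P[...,2]>.10)&(P[...,2]<.18)]
for lo in np.arange(.1,.2,.015):
    q=Q[(Q[:,2]>lo)&(Q[:,2]<lo+.015)]
    if len(q):print(lo.round(3),len(q),q.min(0).round(3),q.max(0).round(3))
a=S["img"][100:330,130:360];cv2.imwrite("pics/s4.png",cv2.resize(a,None,fx=2.5,fy=2.5))
E
```

```text
time_s: 16.02
ee_pos: [0.5089, -0.0481, 0.1708]
eef_rot: [-3.141, 0.001, -0.0]
force: [-0.1, -0.4, -0.9]
grip_width: 0.0572
grip_force: 25.3
time_s: 17.02
ee_pos: [0.5352, 0.1095, 0.1712]
eef_rot: [3.141, 0.0, -0.002]
force: [0.0, -0.1, -0.6]
grip_width: 0.0574
grip_force: 25.3
0.1 4 [0.524 0.122 0.112] [0.539 0.128 0.114]
0.115 44 [0.514 0.103 0.116] [0.551 0.132 0.13 ]
0.13 80 [0.513 0.084 0.13 ] [0.554 0.133 0.145]
0.145 81 [0.511 0.085 0.145] [0.551 0.134 0.16 ]
0.16 69 [0.509 0.074 0.16 ] [0.549 0.141 0.175]
0.175 30 [0.508 0.074 0.175] [0.558 0.148 0.18 ]
```

View pics/s4.png

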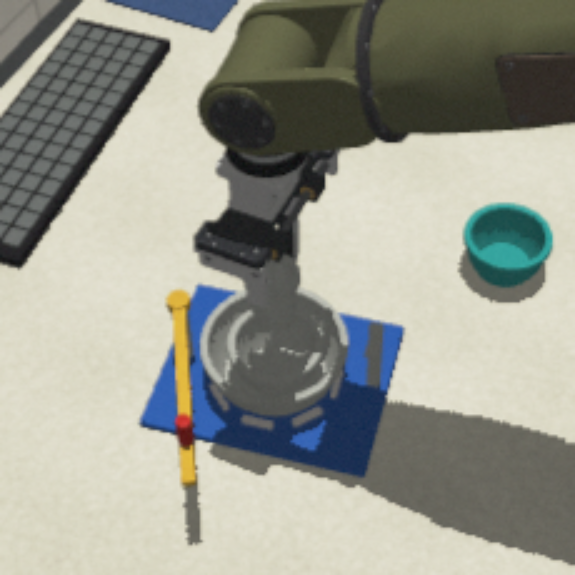

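The side view shows the cup held upright over the nested bowl at about (275,290). I'll lower it.

```bash
python3 -m inch '-1 0 0 .4 0 0 0;-1 0 0 .7 0 0 0;-1 0 0 .7 0 0 0;-1 0 0 .5 0 0 0;-1 0 0 .3 0 0 0;-1 0 0 .2 0 0 0;-1 0 0 .1 0 0 0;-1 0 0 .1 0 0 0;-1 0 0 0 0 0 0;-1 0 0 0 0 0 0'
```

```text
time_s: 18.32
ee_pos: [0.5355, 0.1102, 0.0815]
eef_rot: [-3.142, -0.0, -0.001]
force: [0.6, 0.5, -2.1]
grip_width: 0.0573
grip_force: 25.3
```

```bash
python3 -m inch '-1 0 0 .08 0 0 0;-1 0 0 .06 0 0 0;-1 0 0 .03 0 0 0;-1 0 0 0 0 0 0'; python3 -m inch '-1 0 0 .02 0 0 0;-1 0 0 0 0 0 0'
```

```text
time_s: 18.82
ee_pos: [0.5353, 0.1101, 0.0761]
eef_rot: [3.142, 0.0, -0.001]
force: [-0.6, -0.1, -1.2]
grip_width: 0.0569
grip_force: 25.3
time_s: 19.08
ee_pos: [0.5353, 0.1101, 0.0755]
eef_rot: [-3.142, 0.0, -0.001]
force: [-0.0, -0.0, -1.2]
grip_width: 0.0571
grip_force: 25.3
```

```bash
python3 -m inch '-1 0 0 .02 0 0 0;-1 0 0 0 0 0 0'; python3 -m inch '-1 0 0 .02 0 0 0;-1 0 0 0 0 0 0'
```

```text
time_s: 19.32
ee_pos: [0.5355, 0.1101, 0.0752]
eef_rot: [-3.142, -0.0, -0.001]
force: [-0.7, -1.2, 2.6]
grip_width: 0.0572
grip_force: 25.3
time_s: 19.58
ee_pos: [0.5358, 0.1101, 0.0751]
eef_rot: [-3.142, -0.001, -0.001]
force: [-0.9, -1.0, 8.4]
grip_width: 0.0569
grip_force: 25.4
```

Contact came at the expected height (0.075). I'll release, lift and check.

```bash
python3 -m inch '.5 0 0 0 0 0 0;.5 0 0 0 0 0 0;.5 0 0 0 0 0 0;.5 0 0 -.1 0 0 0;.5 0 0 -.4 0 0 0;.5 0 0 -.8 0 0 0;.5 0 0 -.9 0 0 0;.5 0 0 -.9 0 0 0;.5 0 0 -.6 0 0 0;.5 0 0 0 0 0 0' 10; python3 - <<'E'
from h import *
from station import camera
c=camera("side");P=cloud(c)
Q=P[(abs(P[...,2]-.087)<.009)&(np.hypot(P[...,0]-.5355,P[...,1]-.110)<.036)]
f=least_squares(lambda a:np.hypot(Q[:,0]-a[0],Q[:,1]-a[1])-a[2],[.5355,.11,.026],loss="soft_l1",f_scale=.002)
k=Q[:,2]>.083;A=np.c_[Q[k][:,:2],np.ones(k.sum())];print(f.x.round(4),len(Q),np.percentile(Q[:,2],[50,95]).round(4),np.linalg.lstsq(A,Q[k][:,2],rcond=None)[0][:2].round(3))
h=cv2.cvtColor(c["img"],cv2.COLOR_BGR2HSV)
m=((h[...,0]<8)|(h[...,0]>172))&(h[...,1]>130)&(P[...,2]>.13)&(P[...,2]<.16)&(P[...,1]>.2);print("knob",P[m].mean(0))
a=c["img"][170:300,170:320];cv2.imwrite("pics/s5.png",cv2.resize(a,None,fx=4,fy=4))
E
```

```text
time_s: 20.82
ee_pos: [0.5359, 0.1102, 0.1871]
eef_rot: [-3.141, -0.003, -0.001]
force: [0.4, -0.1, -0.6]
grip_width: 0.0705
grip_force: 0.0
[0.5359 0.1111 0.0254] 195 [0.0862 0.0903] [-0.009 -0.007]
knob [0.5488261  0.27744782 0.13822198]
```

View pics/s5.png

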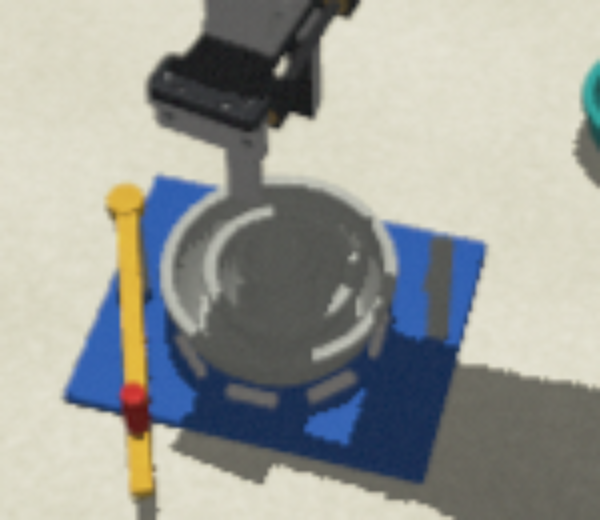

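The cup is home: rim at about 0.087, level and concentric. The knob is at about (0.549,0.2765). Next I'll turn the tool to yaw 121.3° and go above the knob.

```bash
python3 -m inch '-.15 0 0 0 0 0 -1;-.15 0 0 0 0 0 -1;-.15 0 0 0 0 0 -1;-.15 0 0 0 0 0 -1;-.15 0 0 0 0 0 -1;-.15 0 0 0 0 0 -1;-.15 0 0 0 0 0 -1;-.15 0 0 0 0 0 -1;-.15 0 0 0 0 0 -1;-.15 0 0 0 0 0 -1' 6; python3 -m inch '-.15 0 0 0 0 0 -1;-.15 0 0 0 0 0 -1;-.15 0 0 0 0 0 -.13;-.15 .75 .54 0 0 0 0;-.15 .75 .54 0 0 0 0;-.15 .75 .54 0 0 0 0;-.15 .75 .54 0 0 0 0;-.15 .75 .54 0 0 0 0;-.15 .75 .54 0 0 0 0;-.15 0 0 0 0 0 0'; python3 -m inch '-.15 0 0 0 0 0 0;-.15 0 0 0 0 0 0'
```

```text
time_s: 22.12
ee_pos: [0.535, 0.1101, 0.1843]
eef_rot: [-3.14, -0.0, 1.75]
force: [-1.0, -0.5, 0.3]
grip_width: 0.0401
grip_force: 0.0
time_s: 23.38
ee_pos: [0.548, 0.2771, 0.1845]
eef_rot: [-3.14, -0.0, 2.115]
force: [0.1, -0.7, 0.2]
grip_width: 0.0401
grip_force: 0.0
time_s: 23.62
ee_pos: [0.5485, 0.2751, 0.1853]
eef_rot: [-3.141, 0.0, 2.114]
force: [-0.2, 0.7, 0.0]
grip_width: 0.0404
grip_force: 0.0
```

```bash
python3 -m inch '-.15 .03 .02 .5 0 0 0;-.15 0 0 .7 0 0 0;-.15 0 0 .7 0 0 0;-.15 0 0 .4 0 0 0;-.15 0 0 .12 0 0 0;-1 0 0 0 0 0 0;-1 0 0 0 0 0 0;-1 0 0 0 0 0 0;-1 0 0 0 0 0 0' 6
```

```text
time_s: 24.75
ee_pos: [0.5487, 0.2772, 0.1133]
eef_rot: [3.141, 0.0, 2.116]
force: [0.7, -0.0, 3.7]
grip_width: 0.0158
grip_force: 6.0
```

Knob gripped (15.8 mm). I'll swing along the arc.

```bash
python3 -m inch '-1 -.005 -.254 0 0 0 -.25;-1 -.022 -.508 0 0 0 -.5;-1 -.022 -.508 0 0 0 -.5;-1 -.022 -.508 0 0 0 -.5;-1 -.022 -.508 0 0 0 -.5;-1 -.022 -.508 0 0 0 -.5;-1 -.022 -.508 0 0 0 -.5;-1 0 0 0 0 0 0'; python3 -m inch '-1 -.022 -.508 0 0 0 -.5;-1 -.022 -.508 0 0 0 -.5;-1 -.022 -.508 0 0 0 -.5;-1 -.022 -.508 0 0 0 -.5;-1 -.022 -.508 0 0 0 -.5;-1 0 0 0 0 0 0;-1 0 0 0 0 0 0'
```

```text
time_s: 25.75
ee_pos: [0.4827, 0.2041, 0.1133]
eef_rot: [3.141, 0.002, 2.683]
force: [3.3, -1.9, 1.9]
grip_width: 0.0157
grip_force: 6.0
time_s: 26.62
ee_pos: [0.4648, 0.1319, 0.1132]
eef_rot: [3.141, 0.001, 3.117]
force: [1.8, -1.2, 6.4]
grip_width: 0.016
grip_force: 6.0
```

```bash
python3 -m inch '-1 -.022 -.508 0 0 0 -.5;-1 -.01 -.3 0 0 0 -.3;-1 0 -.1 0 0 0 -.1;-1 0 0 0 0 0 0;-1 0 0 0 0 0 0'; python3 -m inch '-1 0 -.1 0 0 0 -.1;-1 0 0 0 0 0 0;-1 0 0 0 0 0 0'; python3 -m inch '-1 0 -.05 0 0 0 -.05;-1 0 0 0 0 0 0;-1 0 0 0 0 0 0'
```

```text
time_s: 27.25
ee_pos: [0.466, 0.1049, 0.1131]
eef_rot: [3.141, 0.0, -3.009]
force: [-1.5, -0.9, 8.9]
grip_width: 0.0158
grip_force: 6.0
time_s: 27.62
ee_pos: [0.4664, 0.102, 0.1131]
eef_rot: [3.142, 0.0, -2.991]
force: [-2.2, 0.2, 7.3]
grip_width: 0.0159
grip_force: 6.0
time_s: 28.0
ee_pos: [0.4666, 0.1005, 0.1131]
eef_rot: [3.141, 0.0, -2.982]
force: [-2.7, -0.9, 7.3]
grip_width: 0.0158
grip_force: 6.0
```

Still no stop contact. I'll continue in small steps until the lateral force rises.

```bash
for i in 1; do python3 -m inch '-1 0 -.06 0 0 0 -.03;-1 0 0 0 0 0 0;-1 0 0 0 0 0 0'; done; python3 -m inch '-1 0 -.05 0 0 0 0;-1 0 0 0 0 0 0;-1 0 0 0 0 0 0'; python3 -m inch '-1 0 -.05 0 0 0 0;-1 0 0 0 0 0 0;-1 0 0 0 0 0 0'
```

```text
time_s: 28.38
ee_pos: [0.4669, 0.0988, 0.1131]
eef_rot: [3.141, 0.0, -2.977]
force: [-2.0, -0.5, 7.7]
grip_width: 0.0158
grip_force: 6.0
time_s: 28.75
ee_pos: [0.4671, 0.0973, 0.1131]
eef_rot: [3.141, 0.0, -2.977]
force: [-1.6, -1.0, 7.4]
grip_width: 0.0156
grip_force: 6.0
time_s: 29.12
ee_pos: [0.4673, 0.0963, 0.1131]
eef_rot: [3.141, 0.0, -2.977]
force: [-2.0, 4.2, 6.6]
grip_width: 0.0159
grip_force: 6.0
```

```bash
python3 -m inch '-1 0 -.04 0 0 0 0;-1 0 0 0 0 0 0;-1 0 0 0 0 0 0'; python3 -m inch '-.3 0 0 0 0 0 0;-.3 0 0 0 0 0 0;-.3 0 0 0 0 0 0;-.3 0 0 -.3 0 0 0;-.3 0 0 -.8 0 0 0;-.3 0 0 -.9 0 0 0;-.3 0 0 -.9 0 0 0;-.3 0 0 -.9 0 0 0;-.3 0 0 0 0 0 0'; python3 - <<'E'
from h import *
from station import camera
im=[]
for n in("side","top"):
    c=camera(n);P=cloud(c);h=cv2.cvtColor(c["img"],cv2.COLOR_BGR2HSV);z=P[...,2]
    ye=(h[...,0]>15)&(h[...,0]<32)&(h[...,1]>150)&(z>.085)&(z<.12)&(abs(P[...,0]-.5)<.3)
    Q=P[ye]
    if len(Q)>9:
        m=Q.mean(0);d=np.linalg.svd(Q-m)[2][0];t=(Q-m)@d;print(n,len(Q),m.round(4),"bar deg",np.degrees(np.arctan2(d[1],d[0])).round(2),(m+d*t.min()).round(3),(m+d*t.max()).round(3))
    im.append(cv2.resize(c["img"][160:300,170:330] if n=="side" else c["img"][120:260,160:320],(400,350)))
cv2.imwrite("pics/f6.png",np.hstack(im))
E
```

```text
time_s: 29.5
ee_pos: [0.4673, 0.096, 0.113]
eef_rot: [3.139, 0.0, -2.977]
force: [-3.3, 11.6, 7.4]
grip_width: 0.0162
grip_force: 6.0
time_s: 30.62
ee_pos: [0.4682, 0.0939, 0.2288]
eef_rot: [-3.141, 0.004, -2.975]
force: [-0.1, 0.1, -0.4]
grip_width: 0.033
grip_force: 0.0
side 423 [0.5446 0.1121 0.1047] bar deg -170.29 [0.651 0.13  0.106] [0.424 0.091 0.104]
top 145 [0.5705 0.1127 0.1038] bar deg -170.26 [0.65  0.126 0.104] [0.423 0.087 0.103]
```

View pics/f6.png

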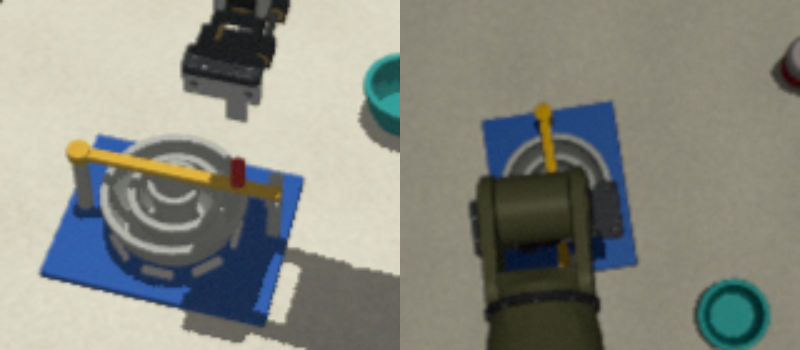

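The bar at (75,150)–(275,195) is shut over the nested set against its catch, at −170.3°. That matches the carrier's 9.8–10° yaw, and the arm is clear of everything.

```bash
python3 -c "from station import ticket;print(ticket.hand_in())"
```

```text
the job is handed in; nothing more can be done
None
```

The bowl is nested in the basin, the cup is nested in the bowl, the keeper bar is shut against its catch, and the job is handed in at about 31 s of the 67 s allowed; the hand-in returned no verdict.

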